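# File the sawn end of a flat bar on forward strokes

### The job

Take the file by the wooden grip on its back and file the sawn top end of the flat bar standing in the sprung fixture: three long strokes, level, centred and square across the end, pushed forward away from you from near the nose to near the heel of the blade, with a light steady pressure that keeps the slide pushed forward all the way. Lift the file clear of the bar on every return so that it never drags the bar backwards, and finally lay it back in its wooden cradle, as it lay, and let go.

Things in the scene. Friction and masses are not known exactly. Their poses are not given: they have to be found in the camera images.
- file_grip (a point): Centre of the file's wooden grip. The file: dark steel blade 200 x 32 x 8 lying along its own x; above its middle, on a narrow neck (50 x 14), a wooden grip 80 long (x), 22 wide (y), 30 tall; 54 tall in all, 0.3 to 0.5 kg. This point is 39 above the blade's underside, 15 below the grip's top. x points to the nose (end with a small brass rivet), away from the robot at the start; z up.
- file_sole (a point): Centre of the working underside of the file blade, 39 below file_grip, same axes. The blade reaches 100 ahead (+x, nose) and 100 behind (-x, heel), 16 to each side.
- bar_top (a point): Nominal centre of the top end of the upright flat steel bar to be filed: 10 thick (x), 26 wide (y), about 37 above its jaws (62 x 56), 115 above the table. The bar was clamped by hand: its real end is up to 10 higher or lower than this point, so feel for it. It gives 1 mm per 7 N pressed. x is the forward stroke, away from the robot (fixture base 170 x 100 turned up to 0.35 rad); z up. Moves with joint slide.
- slide (a joint): Travel (m) of the sprung slide carrying the bar: 0 at rest, + forward along bar_top's x, stops at +-0.028, spring 400 N/m, so it shows the file's push: 2.5 mm per N. A good stroke keeps it 5 to 20 mm forward (pressing 5 to 12 N; friction varies). Dragging the file back makes it negative: over 3 mm spoils the edge. Force between file and bar must stay under 18 N.
- cradle_floor (a point): Centre of the inner floor of the wooden cradle in which the file lies, 8 above the table. Inside 220 (x) x 44 (y), walls 8 thick, rims 8 above this floor; the outside is 236 x 60 x 16. The file lies in it with file_sole on this point and its nose to +x.
- firebrick: Terracotta brick piece 105 x 50 x 45, bystander; origin at the centre of its underside.
- tin: Bare metal tin, 60 across, 75 tall, bystander; origin at the centre of its underside.
- collar: Brass collar, 60 across, 36 bore, 22 tall, bystander; origin at the centre of its underside.
- file: The whole file; its origin is file_sole.
- fixture: The whole fixture: green base 170 x 100, sprung slide, grey jaws and the bar; its origin is on the table under the bar at rest, same axes as bar_top.
Mind the look-alikes: they are no part of the job. There is more than one size of the file; the job needs the smallest.

How it is judged (in metres and radians):
On the way, in this order (a step that is already met when the one before it is completed fails the run):
1. first stroke, nose half of the blade: the file lies flat on the bar end, square to it, and pushes the slide at least 4 mm forward while its middle is still more than 20 mm short of the bar (z of file_sole in the frame of bar_top between -0.018 and 0.018 m and y of file_sole in the frame of bar_top between -0.012 and 0.012 m and angle between the x axis of file_sole and the x axis of bar_top, either way round below 0.2 rad and angle between file_sole's own z axis and vertical below 0.12 rad and contact force between file and fixture above 2 N and value of joint slide above 0.004 m and x of file_sole in the frame of bar_top below -0.02 m), for 0.05 s.
2. first stroke, middle of the blade: still in contact and pushing the slide forward with the file's middle within 15 mm of the bar (z of file_sole in the frame of bar_top between -0.018 and 0.018 m and y of file_sole in the frame of bar_top between -0.012 and 0.012 m and angle between the x axis of file_sole and the x axis of bar_top, either way round below 0.2 rad and angle between file_sole's own z axis and vertical below 0.12 rad and contact force between file and fixture above 2 N and value of joint slide above 0.004 m and x of file_sole in the frame of bar_top between -0.015 and 0.015 m), for 0.05 s.
3. first stroke, heel half of the blade: still pushing the slide forward with the file's middle more than 25 mm past the bar (z of file_sole in the frame of bar_top between -0.018 and 0.018 m and y of file_sole in the frame of bar_top between -0.012 and 0.012 m and angle between the x axis of file_sole and the x axis of bar_top, either way round below 0.2 rad and angle between file_sole's own z axis and vertical below 0.12 rad and contact force between file and fixture above 2 N and value of joint slide above 0.004 m and x of file_sole in the frame of bar_top above 0.025 m), for 0.05 s.
4. second stroke, nose half of the blade: the file lies flat on the bar end, square to it, and pushes the slide at least 4 mm forward while its middle is still more than 20 mm short of the bar (all of step 1), for 0.05 s.
5. second stroke, middle of the blade: still in contact and pushing the slide forward with the file's middle within 15 mm of the bar (all of step 2), for 0.05 s.
6. second stroke, heel half of the blade: still pushing the slide forward with the file's middle more than 25 mm past the bar (all of step 3), for 0.05 s.
7. third stroke, nose half of the blade: the file lies flat on the bar end, square to it, and pushes the slide at least 4 mm forward while its middle is still more than 20 mm short of the bar (all of step 4), for 0.05 s.
8. third stroke, middle of the blade: still in contact and pushing the slide forward with the file's middle within 15 mm of the bar (all of step 5), for 0.05 s.
9. third stroke, heel half of the blade: still pushing the slide forward with the file's middle more than 25 mm past the bar (all of step 6), for 0.05 s.
At the end, for the whole second after the job is handed in: The file lies flat (within 3 mm of its height and 0.06 rad) and at rest on the floor of its cradle, within 14 mm along and 10 mm across of its middle and 0.12 rad of its direction, released; the slide is back within 3 mm of its rest position (x of file_sole in the frame of cradle_floor between -0.014 and 0.014 m and y of file_sole in the frame of cradle_floor between -0.01 and 0.01 m and z of file_sole in the frame of cradle_floor between -0.003 and 0.003 m and angle between the x axis of file_sole and the x axis of cradle_floor, either way round below 0.12 rad and angle between file_sole's own z axis and vertical below 0.06 rad and linear speed of file below 0.01 m/s and value of joint slide between -0.003 and 0.003 m); the robot touches nothing.
It fails at once if the file pressed or pushed on the fixture with more than 18 N (contact force between file and fixture above 18 N).
It fails at once if the slide was pulled back more than 3 mm (the file dragged on the return) (value of joint slide below -0.003 m).
It fails at once if the gripper or the arm touched the fixture (contact force between any of the fingers, the arm and fixture above 1 N).
It fails at once if a bystander was moved more than 20 mm (distance of any of firebrick, tin, collar from where it was at the start of the episode above 0.02 m).
It also fails if it takes over 72 s, if anything falls off the work surface, if the arm or the gripper's body presses on something with over 40 N, if the wrist force passes 120 N, or if a joint passes its speed limit or range.

### The arm

A 6-joint arm with a two-finger parallel gripper is mounted at the origin on the work surface. World frame = base frame: x ahead of the robot, y to its left, z up, the work surface at z = 0. Lengths are in m, angles in degrees, forces in N, time in s.
With the tool pointing down it reaches from about 0.4 to 0.825 m from the base axis. Payload 7 kg.
Tool frame: the origin (TCP) lies at the very end of the fingers, on their centre line; the grasp point (between the pads) lies 19 mm behind it; x points along the fingers, y is the direction in which the jaws open and shut, and the axes are right-handed (so a half turn about x gives the same grasp; the last joint's range is limited). The gripper opens to 88 mm and grips with 3 to 60 N. Pads are 19 mm wide; open, the fingers measure 130 mm over their backs; the gripper's body (78 mm by 193 mm) begins 47 mm behind the grasp point.
Start: joints at [-48.065, 20.546, 0.682, 0, -70.136, -16.507], TCP at [0.29, -0.61, 0.227] pointing down, gripper open.
Joint ranges: [-176.03, 176.03], [-82.01, 121.73], [-58.28, 71.71], [-173.87, 95.51], [-174.79, -0.11], [-173.66, 173.66]. Speed limits (degrees/s): [136.94, 136.94, 172.46, 180, 180, 180].

### API

Orientations are given as [roll, pitch, yaw] about the fixed x, y, z axes, in that order (R = Rz(yaw) Ry(pitch) Rx(roll)).
In Python, from plant import * gives the robot as it stands. The module is installed in compiled form; this text tells all that it offers.
- The arm moves only by the shell command python3 -m creep 'ROWS' [FORCE]. ROWS is a JSON object of lists of equal length, an entry for each row: "jaw": the closure, from -1 (fully open) to 1 (shut); "translation": the shift along the tool's x, y, z in m, a list of three; "roll": the turn about the tool's x in rad. A call has exactly 10 rows; each row shifts and turns the commanded pose from where the row before left it, along the tool's axes as they then stand; what a row does not reach is not made up. A row lasts 1/10 s, in which the tool goes at most 50 mm and 8.59 degrees, less where a joint would pass 70% of its speed; a pose out of reach is approached as far as the arm can. A call with a gripper value outside its range is refused whole. The fingers move at their own pace and stop on an object; FORCE is the grip in N (left out, the last holds). Time passes only in rows, so rows that do not move let the fingers close, or fill a call up. It gives the time, the measured TCP pose, the force and the opening at its end, in the units of the state.
- get_state(): the state, without advancing time (a new reading comes with each control period).
- capture(name): name is "scene" or "side" or "wrist"; returns a dict with "image" (384x512x3 uint8, red, green, blue), "fovy" (degrees; the focal length in pixels is half the picture's height over the tangent of half this angle, whatever the lens; pixels are square), "cx", "cy" (the principal point, pixels), "D" ([k1, k2, p1, p2, k3] as OpenCV has them; the pictures are not rectified), "pose" (4x4, takes a point from camera to world coordinates); the wrist camera has in their place "tool_from_camera" (4x4, takes a point from camera to tool coordinates, whose origin is the TCP and whose axes are the tool frame's). Camera axes: x right, y up, looking along -z (the intrinsics and any distortion apply to the point x, -y, -z); pixel columns grow to the right and rows downward; lengths in m; the calibration is good to about 2 mm. A picture is of the moment at which its call begins: read the wrist's pose just before it. There is no depth.
- close_job(): hands the job in, once; it reports no verdict.
The state is a dict: "time_s": time; "joints": joint angles; "qd": joint speeds; "joint_torque": joint torques, N m; "tcp_pos": TCP position; "eef_rot": TCP orientation; "contact_force": force on the tool from outside, world axes, zero at the start; "moment": the same for the moment, N m; "gripper_width": finger opening in m.
Only numpy, scipy, OpenCV 4.12 (cv2) and the standard library are available. Lean on these libraries where they do the work, as an engineer would, in place of code of your own. Each camera call takes 0.05 s, during which the arm holds its last target.

## Working session

There is one attempt and no reset: what is moved stays moved. The work goes in short steps, Python scripts to look and compute and a shell command to move; the robot and the scene stay as the last step left them, time stands still between calls to the robot, and variables do not carry over. Pictures are saved under pics/ and viewed, and the job is handed in when it is done.

```bash
mkdir -p pics; cat > h.py <<'E'
from plant import *
import numpy as np, cv2
def snap(n,f):
    c=capture(n); np.save('pics/%s.npy'%f,c,allow_pickle=True)
    cv2.imwrite('pics/%s.png'%f,cv2.cvtColor(c['image'],cv2.COLOR_RGB2BGR)); return c
def load(f): return np.load('pics/%s.npy'%f,allow_pickle=True).item()
def K(c):
    f=192/np.tan(np.radians(c['fovy'])/2); return np.array([[f,0,c['cx']],[0,f,c['cy']],[0,0,1.]])
def pix2z(c,uv,z,pose=None):
    P=c['pose'] if pose is None else pose
    p=cv2.undistortPoints(np.array([[uv]],float),K(c),np.array(c['D'],float))[0,0]
    d=P[:3,:3]@np.array([p[0],-p[1],-1]); o=P[:3,3]
    return o+d*(z-o[2])/d[2]
def proj(c,X,pose=None):
    P=c['pose'] if pose is None else pose
    X=np.atleast_2d(X); q=(X-P[:3,3])@P[:3,:3]; q=q*[1,-1,-1]
    return cv2.projectPoints(q,np.zeros(3),np.zeros(3),K(c),np.array(c['D'],float))[0][:,0]
def crop(f,r0,r1,c0,c1,k,o):
    i=cv2.imread('pics/%s.png'%f)[r0:r1,c0:c1]; cv2.imwrite('pics/%s.png'%o,cv2.resize(i,None,fx=k,fy=k,interpolation=cv2.INTER_CUBIC))
E
python3 - <<'E'
from h import *
print(get_state())
for n in('scene','side'):
    c=snap(n,n+'0'); print(c['fovy'],c['cx'],c['cy'],c['D'],c['pose'])
E
```

```text
{'time_s': 0.0, 'joints': array([-4.80645126e+01,  2.05925446e+01,  6.32731717e-01, -2.06370348e-02,
       -7.01355781e+01, -1.65089202e+01]), 'qd': array([ 0.0423446 ,  0.04417161, -0.039343  , -0.01602552, -0.08332856,
        0.01550229]), 'joint_torque': array([ 1.26032542e-04, -5.82731152e+01,  2.93050522e+01,  6.99721053e+00,
        6.77369404e-03, -1.16172278e-04]), 'tcp_pos': array([ 0.28959723, -0.60916753,  0.22560062]), 'eef_rot': array([ 95.01487707,  89.90265565, 120.43441573]), 'contact_force': array([ 0.24591638, -0.3275344 , -0.54761168]), 'moment': array([-0.0242808 , -0.06424286, -0.01858489]), 'gripper_width': 0.08750829098794152}
47.217243843751106 256.88305698855845 196.40783353851424 [-0.11431837  0.          0.          0.          0.        ] [[ 0.27420436 -0.62470765  0.73113085  1.20068197]
 [ 0.96163001  0.17105967 -0.21449083 -0.1119371 ]
 [ 0.00892706  0.76189169  0.64764293  0.74157091]
 [ 0.          0.          0.          1.        ]]
44.81646921352473 258.16241732231884 188.31371855294938 [-0.00615608  0.          0.          0.          0.        ] [[-0.93001155  0.24849194 -0.27079563  0.10085367]
 [-0.36725565 -0.65680123  0.65858593  0.91450185]
 [-0.01420561  0.71194375  0.7020928   0.95738729]
 [ 0.          0.          0.          1.        ]]
```

```bash
python3 - <<'E'
from h import *
for n in('scene','side'): crop(n+'0',0,384,0,512,1.5,n+'0b')
E
```

```text
(no output)
```

View pics/scene0b.png

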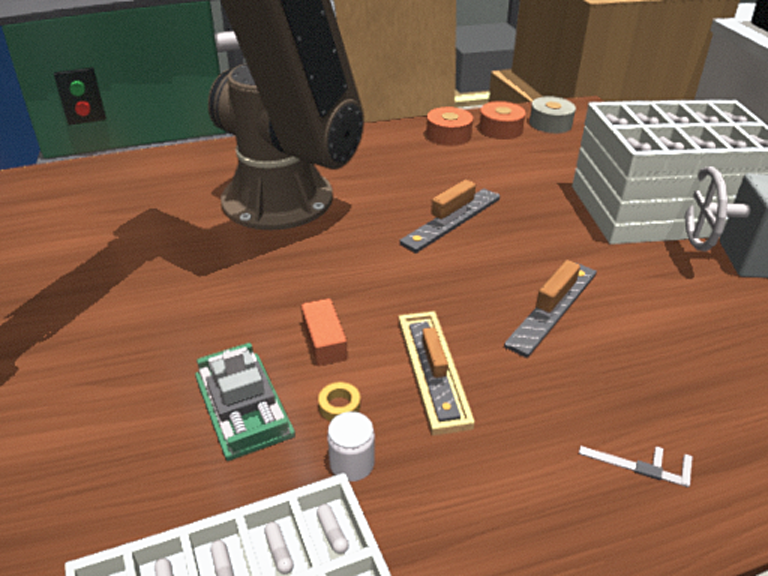

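View pics/side0b.png

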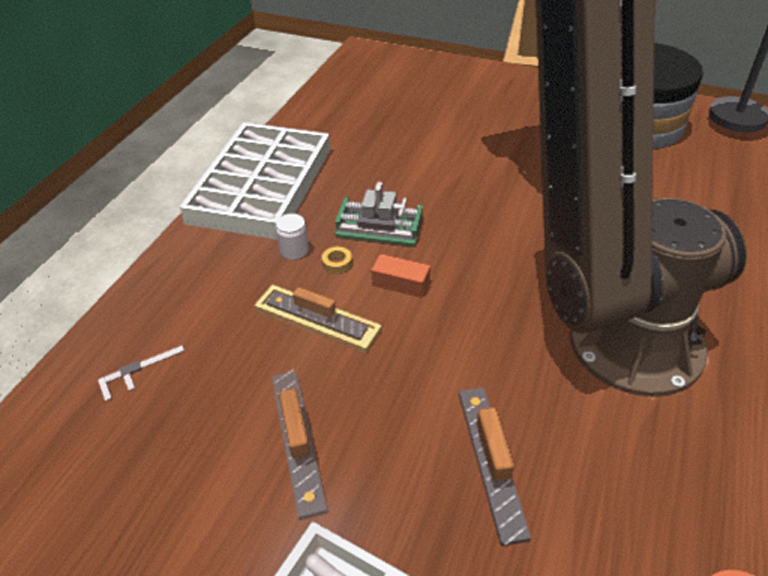

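The scene view shows the cradle with the file at about (435,370) in the 1.5x picture and the nose rivet at (447,407). The fixture is at (243,400), with the collar, tin and brick between them. I'll enlarge both.

```bash
python3 - <<'E'
from h import *
crop('scene0',200,300,255,325,6,'a1'); crop('scene0',220,310,120,205,6.5,'a2')
crop('side0',180,240,160,265,7,'a3'); crop('side0',110,170,215,290,8,'a4')
E
```

```text
(no output)
```

View pics/a1.png

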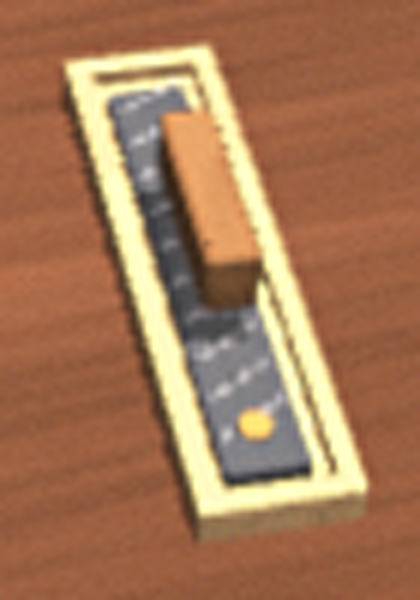

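View pics/a2.png

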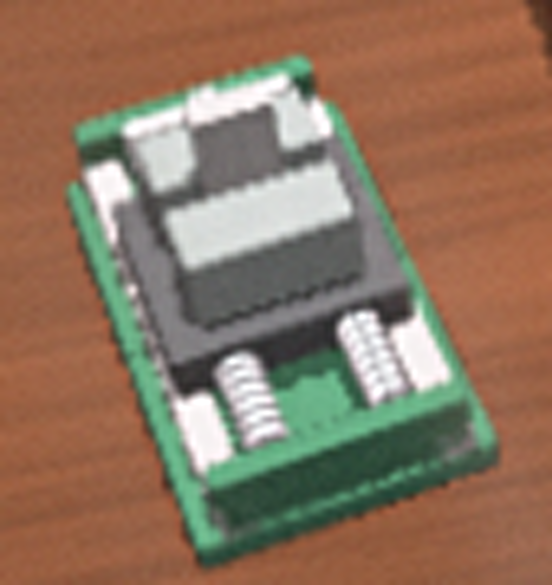

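View pics/a3.png

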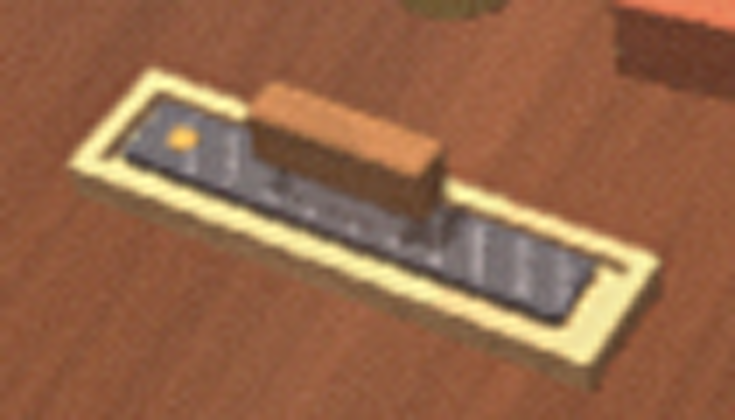

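View pics/a4.png

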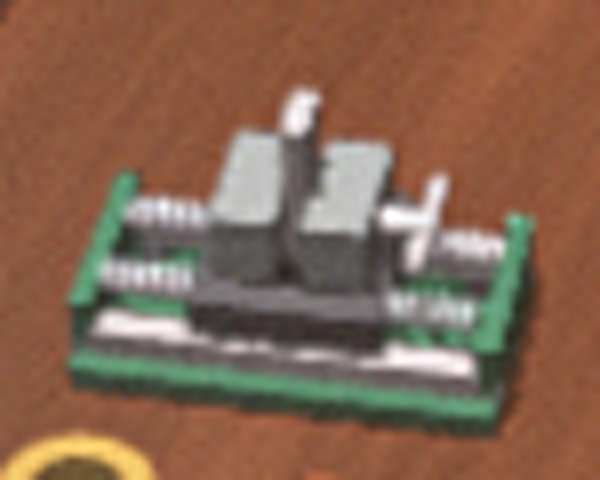

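```bash
python3 - <<'E'
from h import *
from scipy.optimize import least_squares
s=load('scene0'); d=load('side0')
def up(p,k,c0,r0): return ((p[0]+.5)/k-.5+c0,(p[1]+.5)/k-.5+r0)
S1=[up(p,6,255,200) for p in[(68,65),(210,45),(365,488),(198,518)]] # heel-(-y),heel+y,nose+y,nose-y
D1=[up(p,7,160,180) for p in[(660,262),(590,365),(70,165),(152,70)]]
Q=[(-.118,-.03),(-.118,.03),(.118,.03),(.118,-.03)]
for nm,c,px in(('scene',s,S1),('side',d,D1)):
    W=np.array([pix2z(c,p,.016) for p in px]); print(nm,W.round(4).tolist(), W.mean(0))
    v=W[2]+W[3]-W[0]-W[1]; print(np.degrees(np.arctan2(v[1],v[0])),np.linalg.norm(v)/2)
def tri(a,b):
    f=lambda X: np.r_[proj(s,X)[0]-a,proj(d,X)[0]-b]
    r=least_squares(f,[.5,-.2,.05]); return r.x,np.sqrt((r.fun**2).mean())
A=[(470,393),(205,478),(305,60),(78,130)];B=[(75,300),(125,178),(490,345),(520,218)]
T=[]
for a,b in zip(A,B):
    x,e=tri(up(a,6.5,120,220),up(b,8,215,110)); T.append(x); print(x.round(4),e)
T=np.array(T);print(T.mean(0)); v=T[0]+T[1]-T[2]-T[3]; print(np.degrees(np.arctan2(v[1],v[0])),np.linalg.norm(v)/2)
print('bartop',pix2z(d,up((300,108),8,215,110),.115), tri(up((243,97),6.5,120,220),up((302,105),8,215,110)))
st=get_state()
print(np.array(capture('wrist')['tool_from_camera']))
E
```

```text
scene [[0.4386, 0.1352, 0.016], [0.4424, 0.1955, 0.016], [0.6767, 0.1717, 0.016], [0.6732, 0.1112, 0.016]] [0.5577002  0.15339338 0.016     ]
-5.820121927884026 0.2356222190215138
side [[0.4342, 0.1386, 0.016], [0.4394, 0.1961, 0.016], [0.6743, 0.1743, 0.016], [0.6693, 0.1147, 0.016]] [0.55430342 0.15591068 0.016     ]
-5.562492773517592 0.2361229502080676
[ 0.6223 -0.0784  0.0373] 0.3171979837655703
[ 0.6348 -0.1613  0.0364] 0.42359139921701044
[ 0.4619 -0.1093  0.0386] 0.12594166625231082
[ 0.4768 -0.1887  0.0386] 0.23979467164974955
[ 0.54893126 -0.13442907  0.0376999 ]
10.39921297428211 0.16182224155823843
bartop [ 0.5454709  -0.12892101  0.115     ] (array([ 0.54825823, -0.13115639,  0.11119105]), np.float64(0.6738272021464561))
[[-1.00209457e-03  2.47397180e-01 -9.68913634e-01 -1.56220901e-01]
 [ 9.99999489e-01  1.20023484e-04 -1.00359883e-03 -6.98385172e-04]
 [-1.31995131e-04 -9.68914145e-01 -2.47397174e-01 -6.54184799e-02]
 [ 0.00000000e+00  0.00000000e+00  0.00000000e+00  1.00000000e+00]]
```

```bash
cat >> h.py <<'E'
from scipy.spatial.transform import Rotation as Ro
def RT(st=None):
    st=st or get_state(); return Ro.from_euler('xyz',st['eef_rot'],degrees=True).as_matrix(),np.array(st['tcp_pos'])
def wpose(c,st):
    R,p=RT(st); T=np.eye(4);T[:3,:3]=R;T[:3,3]=p; return T@np.array(c['tool_from_camera'])
def plan(target,yaw=None):
    """yaw (deg): heading wanted for tool z. translation in current tool axes, roll rad"""
    R,p=RT(); t=R.T@(np.array(target)-p)
    zy=np.degrees(np.arctan2(R[1,2],R[0,2]))
    print('tcp',p.round(4),'zhead',zy.round(2),'tilt',np.degrees(np.arccos(-R[2,0])).round(2))
    print('tool trans',t.round(4),'roll total', None if yaw is None else np.radians((zy-yaw+180)%360-180).round(4))
E
python3 - <<'E'
from h import *
R,p=RT();print(R.round(3)); plan((.5,-.13,.26),10.4); plan((.5,-.13,.26),-169.6)
E
```

```text
[[-0.001 -0.429  0.903]
 [ 0.001  0.903  0.429]
 [-1.     0.001 -0.   ]]
tcp [ 0.2896 -0.6093  0.2258] zhead 25.42 tilt 0.07
tool trans [-0.0338  0.3426  0.3957] roll total 0.2622
tcp [ 0.2896 -0.6093  0.2258] zhead 25.42 tilt 0.07
tool trans [-0.0338  0.3426  0.3957] roll total -2.8794
```

```bash
cat >> h.py <<'E'
def plan2(target,yaw):
    "roll first, then translate"
    R,p=RT(); zy=np.degrees(np.arctan2(R[1,2],R[0,2])); r=np.radians((zy-yaw+180)%360-180)
    R2=R@Ro.from_euler('x',r).as_matrix(); t=R2.T@(np.array(target)-p)
    print('tcp',p.round(4),'zhead',zy.round(2),'tilt',np.degrees(np.arccos(-R[2,0])).round(2),'roll',r.round(4),'then trans',t.round(4))
E
python3 - <<'E'
from h import *
plan2((.53,-.135,.26),10.4)
E
```

```text
tcp [ 0.2896 -0.6093  0.2258] zhead 25.42 tilt 0.07 roll 0.2622 then trans [-0.0338  0.4232  0.322 ]
```

```bash
python3 -m creep '{"jaw":[-1,-1,-1,-1,-1,-1,-1,-1,-1,-1],"roll":[0.131,0.131,0,0,0,0,0,0,0,0],"translation":[[0,0,0],[0,0,0],[-0.004,0.036,0.0275],[-0.004,0.036,0.0275],[-0.004,0.036,0.0275],[-0.004,0.036,0.0275],[-0.004,0.036,0.0275],[-0.004,0.036,0.0275],[-0.004,0.036,0.0275],[-0.004,0.036,0.0275]]}' 60
python3 -m creep '{"jaw":[-1,-1,-1,-1,-1,-1,-1,-1,-1,-1],"roll":[0,0,0,0,0,0,0,0,0,0],"translation":[[0,0.036,0.0275],[0,0.036,0.0275],[0,0.036,0.0275],[0,0.027,0.0195],[0,0,0],[0,0,0],[0,0,0],[0,0,0],[0,0,0],[0,0,0]]}'
python3 - <<'E'
from h import *
st=get_state(); c=snap('wrist','w1'); np.save('pics/w1st.npy',st,allow_pickle=True); crop('w1',0,384,0,512,1.5,'w1b')
plan2((.556,.1545,.26),-5.7); print(st['contact_force'],c['fovy'])
E
```

```text
time_s: 1.15
tcp_pos: [0.4545, -0.2848, 0.2587]
eef_rot: [16.7, 90.0, 27.1]
contact_force: [0.9, -0.8, 0.0]
gripper_width: 0.0878
time_s: 2.15
tcp_pos: [0.5298, -0.136, 0.2587]
eef_rot: [-12.2, 90.0, -1.9]
contact_force: [-0.6, -0.7, -0.2]
gripper_width: 0.0877
tcp [ 0.5298 -0.1359  0.2586] zhead 10.36 tilt 0.01 roll 0.2803 then trans [-0.0013  0.2915 -0.0028]
[-0.5564451  -0.69234078 -0.21612671] 69.86589147200043
```

View pics/w1b.png

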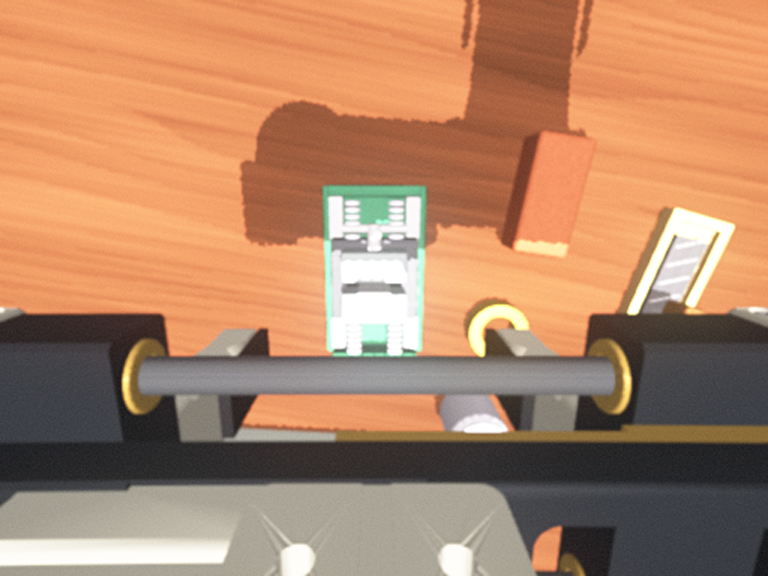

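```bash
python3 - <<'E'
from h import *
crop('w1',115,240,205,295,4.8,'w1c')
E
```

```text
(no output)
```

View pics/w1c.png

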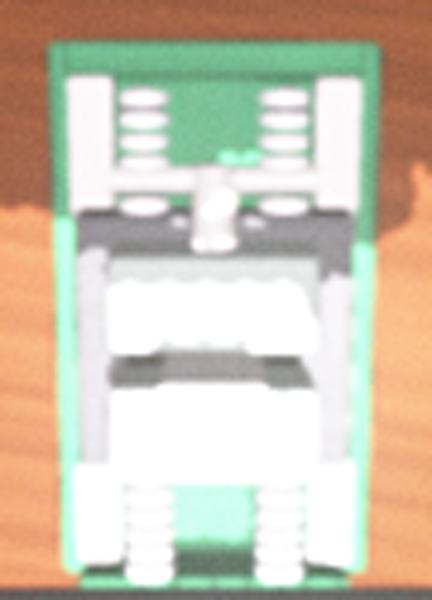

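```bash
python3 -m creep '{"jaw":[-1,-1,-1,-1,-1,-1,-1,-1,-1,-1],"roll":[0.14,0.14,0,0,0,0,0,0,0,0],"translation":[[0,0,0],[0,0,0],[0,0.0415,0],[0,0.0415,0],[0,0.0415,0],[0,0.0415,0],[0,0.0415,0],[0,0.0415,0],[0,0.0415,-0.003],[0,0,0]]}' 60
python3 - <<'E'
from h import *
st=get_state(); c=snap('wrist','w2'); np.save('pics/w2st.npy',st,allow_pickle=True); crop('w2',0,384,0,512,1.5,'w2b')
plan2((.556,.1545,.26),-5.7)
E
```

```text
time_s: 3.2
tcp_pos: [0.5557, 0.1578, 0.2581]
eef_rot: [105.7, 90.0, 100.2]
contact_force: [-0.0, -0.7, 0.1]
gripper_width: 0.0878
tcp [0.5555 0.1561 0.2581] zhead -5.46 tilt 0.03 roll 0.0041 then trans [-0.0019 -0.0015  0.0007]
```

View pics/w2b.png

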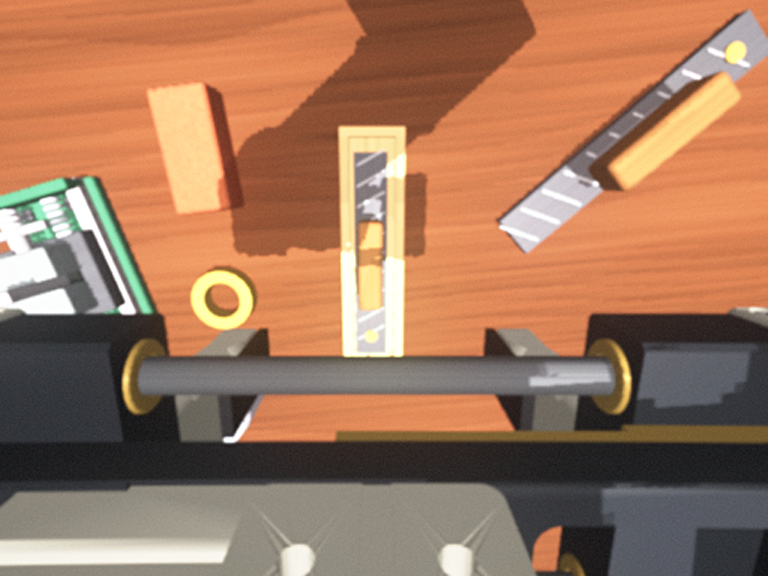

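```bash
python3 - <<'E'
from h import *
crop('w2',80,240,215,285,5,'w2c')
st=np.load('pics/w1st.npy',allow_pickle=True).item(); c=load('w1'); P=wpose(c,st)
def up(p,k,c0,r0): return ((p[0]+.5)/k-.5+c0,(p[1]+.5)/k-.5+r0)
def w(p,z): return pix2z(c,up(p,4.8,205,115),z,P)
a,b=w((50,45),.0385),w((380,45),.0385); print('rear plate',a,b,(a+b)/2,np.linalg.norm(a-b),np.degrees(np.arctan2(b[1]-a[1],b[0]-a[0]))-90)
for z in(.078,): 
    a,b=w((105,388),z),w((318,388),z);print('front jaw rear edge',a,b,(a+b)/2,np.linalg.norm(a-b))
    a,b=w((105,350),z),w((318,350),z);print('rear jaw front edge',a,b,(a+b)/2)
    a,b=w((160,350),z),w((262,350),z);print('bar at jaws?',(a+b)/2,np.linalg.norm(a-b))
E
```

```text
rear plate [ 0.47627858 -0.19394734  0.0385    ] [ 0.45987006 -0.10419612  0.0385    ] [ 0.46807432 -0.14907173  0.0385    ] 0.09123881193290281 10.360518712197248
front jaw rear edge [ 0.55947088 -0.16186614  0.078     ] [ 0.54936303 -0.10650804  0.078     ] [ 0.55441696 -0.13418709  0.078     ] 0.05627333267856892
rear jaw front edge [ 0.54928576 -0.16350009  0.078     ] [ 0.53925034 -0.10854752  0.078     ] [ 0.54426805 -0.13602381  0.078     ]
bar at jaws? [ 0.54429146 -0.13615472  0.078     ] 0.026752516152929322
```

View pics/w2c.png

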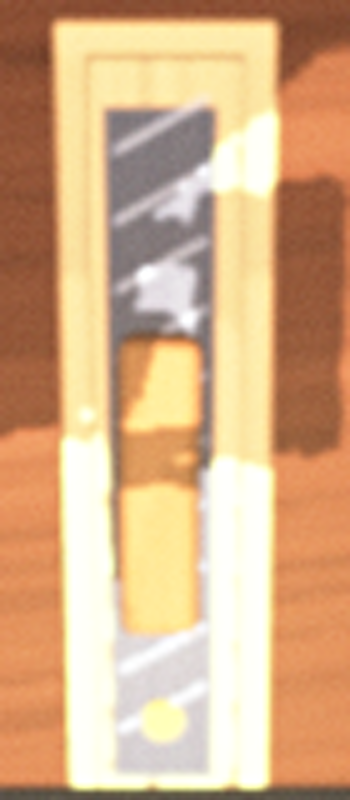

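```bash
python3 - <<'E'
from h import *
st=np.load('pics/w2st.npy',allow_pickle=True).item(); c=load('w2'); P=wpose(c,st)
def up(p,k,c0,r0): return ((p[0]+.5)/k-.5+c0,(p[1]+.5)/k-.5+r0)
def w(p,z): return pix2z(c,up(p,5,215,80),z,P)
def rep(n,q,z):
    W=np.array([w(p,z) for p in q]); v=W[2]+W[3]-W[0]-W[1]; print(n,W.mean(0).round(4),'len',np.linalg.norm(v)/2,'w',np.linalg.norm(W[1]-W[0]),'yaw',np.degrees(np.arctan2(v[1],v[0])))
rep('grip',[(122,336),(201,336),(125,633),(196,633)],.062)
rep('cradle',[(53,18),(279,18),(68,787),(271,787)],.016)
rep('blade',[(105,108),(215,108),(115,773),(210,773)],.016)
plan2((.557,.1545,.047),-5.7)
E
```

```text
grip [0.5594 0.1526 0.062 ] len 0.0787600975238208 w 0.02004045319448523 yaw -5.827342320577801
cradle [0.5512 0.1549 0.016 ] len 0.2243992893294599 w 0.061234427474547236 yaw -5.308051833121277
blade [0.5602 0.1521 0.016 ] len 0.19660835549957995 w 0.030283558384337113 yaw -5.422062172105737
tcp [0.5555 0.1561 0.2581] zhead -5.46 tilt 0.03 roll 0.0041 then trans [ 0.2111 -0.0014  0.0018]
```

```bash
python3 -m creep '{"jaw":[-1,-1,-1,-1,-1,-1,-1,-1,-1,-1],"roll":[0,0,0,0,0,0,0,0,0,0],"translation":[[0.03,-0.0028,0.0038],[0.035,0,0],[0.035,0,0],[0.035,0,0],[0.03,0,0],[0.025,0,0],[0.02,0,0],[0.012,0,0],[0.006,0,0],[0,0,0]]}' 60
python3 - <<'E'
from h import *
plan2((.559,.153,.030),-5.6); snap('side','s2'); crop('s2',160,260,140,280,5.5,'s2c')
E
```

```text
time_s: 4.25
tcp_pos: [0.559, 0.1504, 0.0303]
eef_rot: [-134.6, 90.0, -140.3]
contact_force: [-1.0, -0.4, -0.2]
gripper_width: 0.0875
tcp [0.559  0.1504 0.0303] zhead -5.65 tilt 0.04 roll -0.0009 then trans [ 0.0003  0.0026 -0.0003]
```

View pics/s2c.png

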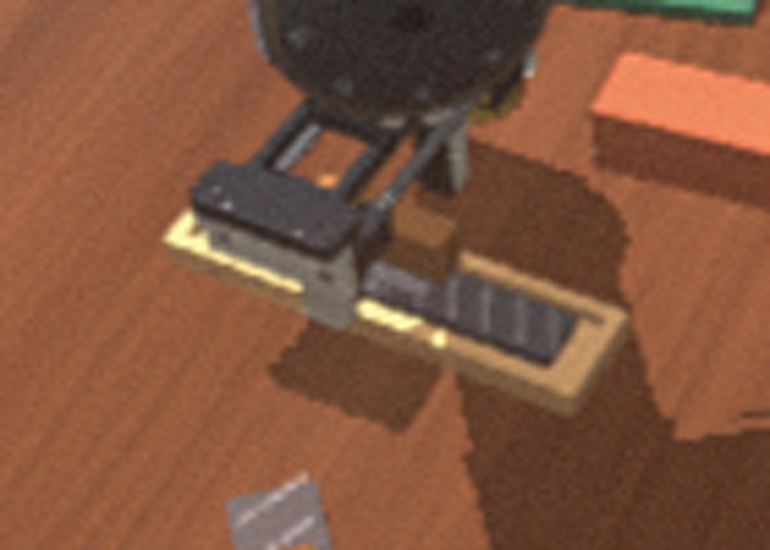

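The fingers straddle the grip above the cradle. I'll correct y by 2.5 mm and close.

```bash
python3 -m creep '{"jaw":[-1,0,1,1,1,1,1,1,1,1],"roll":[0,0,0,0,0,0,0,0,0,0],"translation":[[0,0.0025,0],[0,0,0],[0,0,0],[0,0,0],[0,0,0],[0,0,0],[0,0,0],[0,0,0],[0,0,0],[0,0,0]]}' 60
python3 - <<'E'
from h import *
print(get_state()['tcp_pos'],get_state()['gripper_width'],get_state()['contact_force'],get_state()['eef_rot'])
plan2((.548,-.134,.25),10.4)
E
```

```text
time_s: 5.3
tcp_pos: [0.5592, 0.1532, 0.0305]
eef_rot: [-126.6, 90.0, -132.3]
contact_force: [0.2, 0.8, -3.1]
gripper_width: 0.0218
[0.55916375 0.15318565 0.03053194] 0.02178868316539307 [ 0.18519856  0.83223316 -3.11912927] [-126.62729387   89.97529707 -132.25223783]
tcp [0.5592 0.1532 0.0305] zhead -5.62 tilt 0.02 roll -0.2797 then trans [-0.2194 -0.2805 -0.0629]
```

```bash
python3 -m creep '{"jaw":[1,1,1,1,1,1,1,1,1,1],"roll":[0,0,0,0,0,0,0,0,-0.14,-0.14],"translation":[[-0.008,0,0],[-0.02,0,0],[-0.03,0,0],[-0.03,0,0],[-0.03,0,0],[-0.03,0,0],[-0.03,0,0],[-0.012,0,0],[0,0,0],[0,0,0]]}' 60
python3 - <<'E'
from h import *
print(get_state()['contact_force'],get_state()['moment'],get_state()['gripper_width'])
plan2((.484,-.146,.2),10.4)
E
```

```text
time_s: 6.3
tcp_pos: [0.5586, 0.1533, 0.2201]
eef_rot: [145.5, 89.9, 156.2]
contact_force: [-0.2, 0.2, -3.9]
gripper_width: 0.0219
[-0.23560005  0.19524699 -3.88166859] [-0.01039701  0.09540448  0.02318774] 0.021853152002890786
tcp [0.5586 0.1533 0.2201] zhead 10.71 tilt 0.06 roll 0.0054 then trans [ 0.02   -0.2809 -0.1274]
```

```bash
python3 -m creep '{"jaw":[1,1,1,1,1,1,1,1,1,1],"roll":[0.005,0,0,0,0,0,0,0,0,0],"translation":[[0,-0.02,-0.009],[0,-0.036,-0.016],[0,-0.036,-0.016],[0,-0.036,-0.016],[0,-0.036,-0.016],[0,-0.036,-0.016],[0,-0.036,-0.016],[0,-0.03,-0.014],[0,-0.015,-0.0085],[0.005,0,0]]}' 60
python3 - <<'E'
from h import *
snap('side','s3'); crop('s3',80,190,190,310,6,'s3c')
snap('scene','s4'); crop('s4',180,310,100,230,4.5,'s4c')
print(get_state()['contact_force'],get_state()['moment'],get_state()['gripper_width'])
plan2((.484,-.146,.16),10.4)
E
```

```text
time_s: 7.3
tcp_pos: [0.4816, -0.1478, 0.2152]
eef_rot: [166.1, 90.0, 175.9]
contact_force: [-0.2, 0.3, -4.4]
gripper_width: 0.0216
[-0.04726845  0.38047078 -4.33004771] [ 4.59428636e-02  9.54891452e-05 -8.47641502e-02] 0.021797663775464233
tcp [ 0.482  -0.146   0.2142] zhead 9.97 tilt 0.13 roll -0.0075 then trans [ 0.0542 -0.0004  0.0021]
```

View pics/s3c.png

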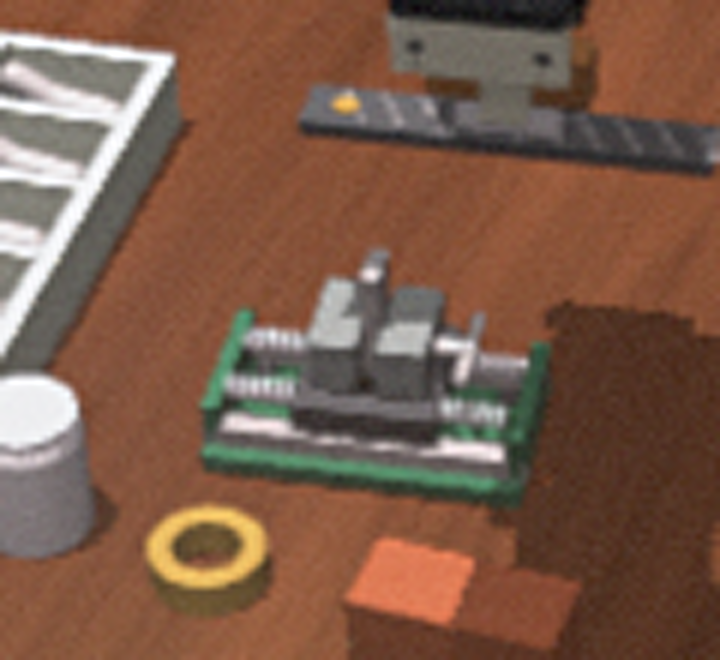

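View pics/s4c.png

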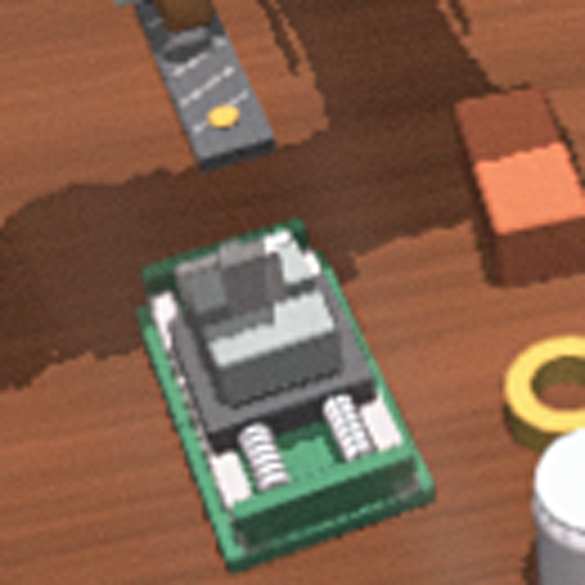

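```bash
python3 - <<'E'
from h import *
from scipy.optimize import least_squares
s=load('scene0'); d=load('side0')
for a in [(155.6,235.6),(155.6,234.5)]:
  for b in [(252.3,123.7),(252.3,123.0)]:
    f=lambda X: np.r_[proj(s,X)[0]-a,proj(d,X)[0]-b]
    r=least_squares(f,[.5,-.2,.05]); print(r.x.round(4),r.fun.round(1))
# predicted bar top by height on axis
for z in (.105,.115,.125): print(z,proj(s,[.548,-.134,z]),proj(d,[.548,-.134,z]))
crop('s4',220,250,140,175,20,'s4d'); crop('s3',110,140,235,275,18,'s3d')
E
```

```text
[ 0.5479 -0.1337  0.1075] [-0.2 -0.2 -0.3  0.3]
[ 0.5487 -0.1339  0.1088] [-0.4 -0.3 -0.6  0.6]
[ 0.5468 -0.133   0.1091] [-0.1 -0.1 -0.1  0.1]
[ 0.5477 -0.1333  0.1104] [-0.2 -0.2 -0.3  0.3]
0.105 [[155.39604642 236.35675217]] [[251.99644063 124.61527004]]
0.115 [[154.68437566 232.87044451]] [[251.91850836 121.9346882 ]]
0.125 [[153.96363718 229.33128941]] [[251.8397964  119.22722663]]
```

View pics/s4d.png

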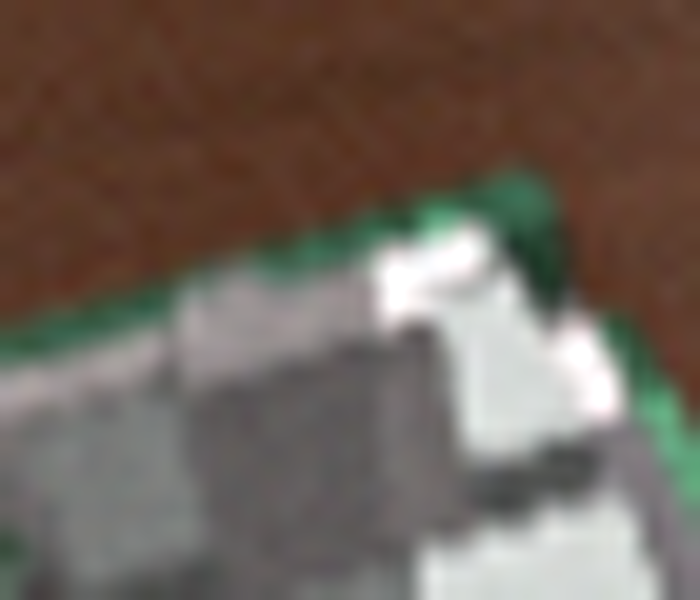

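View pics/s3d.png

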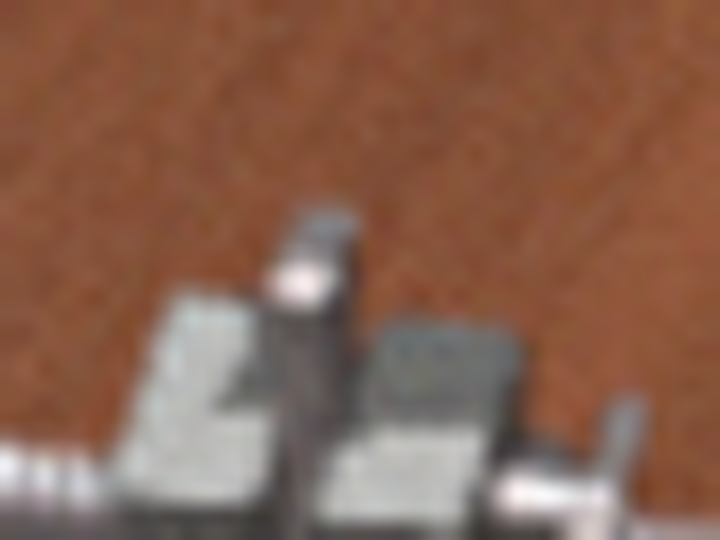

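```bash
python3 -m creep '{"jaw":[1,1,1,1,1,1,1,1,1,1],"roll":[-0.005,0,0,0,0,0,0,0,0,0],"translation":[[0.008,0,0.001],[0.014,0,0],[0.014,0,0],[0.014,0,0],[0.012,0,0],[0.008,0,0],[0.005,0,0],[0,0,0],[0,0,0],[0,0,0]]}' 60
python3 - <<'E'
from h import *
print(get_state()['contact_force'],get_state()['moment'])
plan2((.484,-.146,.13),10.4)
snap('side','s5'); crop('s5',80,170,190,310,6,'s5c')
E
```

```text
time_s: 8.4
tcp_pos: [0.4847, -0.1456, 0.1412]
eef_rot: [-12.2, 89.9, -1.8]
contact_force: [0.3, 0.7, -3.9]
gripper_width: 0.0217
[ 0.32698545  0.67616721 -3.93812639] [-0.0205532  -0.0394478  -0.03333625]
tcp [ 0.4847 -0.1456  0.1412] zhead 10.42 tilt 0.06 roll 0.0003 then trans [ 0.0112 -0.0003 -0.0008]
```

View pics/s5c.png

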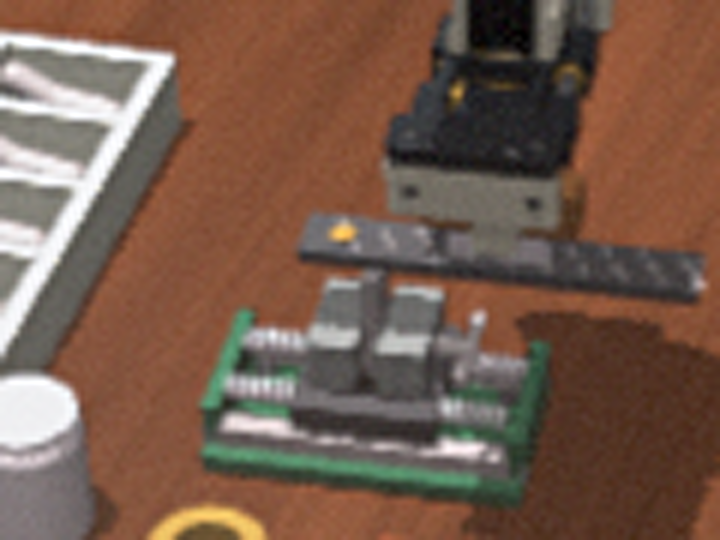

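```bash
python3 -m creep '{"jaw":[1,1,1,1,1,1,1,1,1,1],"roll":[0,0,0,0,0,0,0,0,0,0],"translation":[[0.001,0,0],[0.001,0,0],[0.001,0,0],[0.001,0,0],[0.001,0,0],[0,0,0],[0,0,0],[0,0,0],[0,0,0],[0,0,0]]}' 60
python3 -c "
from h import *
for i in range(1): s=get_state(); print(s['contact_force'],s['moment'],s['tcp_pos'])"
```

```text
time_s: 9.45
tcp_pos: [0.4843, -0.1455, 0.1356]
eef_rot: [-17.9, 90.0, -7.5]
contact_force: [0.3, 0.7, -3.7]
gripper_width: 0.0217
[ 0.30413273  0.71122433 -3.72845328] [-0.01709779  0.01619438  0.07634716] [ 0.48428927 -0.14552071  0.13559614]
```

```bash
python3 -m creep '{"jaw":[1,1,1,1,1,1,1,1,1,1],"roll":[0,0,0,0,0,0,0,0,0,0],"translation":[[0.0005,0,0],[0.0005,0,0],[0.0005,0,0],[0.0005,0,0],[0,0,0],[0,0,0],[0,0,0],[0,0,0],[0,0,0],[0,0,0]]}' 60
python3 -c "
from h import *
for i in range(1): s=get_state(); print(s['contact_force'],s['moment'],s['tcp_pos'])"
```

```text
time_s: 10.45
tcp_pos: [0.4843, -0.1455, 0.1336]
eef_rot: [91.1, 90.0, 101.5]
contact_force: [-0.0, 0.4, -4.7]
gripper_width: 0.0215
[-0.02085734  0.41094461 -4.70430309] [-0.0027728  0.0207085 -0.0020375] [ 0.484266   -0.14552361  0.13356817]
```

```bash
python3 -m creep '{"jaw":[1,1,1,1,1,1,1,1,1,1],"roll":[0,0,0,0,0,0,0,0,0,0],"translation":[[0.0005,0,0],[0.0005,0,0],[0.0005,0,0],[0,0,0],[0,0,0],[0,0,0],[0,0,0],[0,0,0],[0,0,0],[0,0,0]]}' 60
python3 -c "
from h import *
for i in range(1): s=get_state(); print(s['contact_force'],s['moment'],s['tcp_pos'])"
```

```text
time_s: 11.45
tcp_pos: [0.4844, -0.1455, 0.1322]
eef_rot: [-14.8, 90.0, -4.4]
contact_force: [-0.8, 0.9, 2.3]
gripper_width: 0.0215
[-0.81844722  0.8706571   2.33232764] [ 0.23765165 -0.32168104  0.00486389] [ 0.484436   -0.14552944  0.13220245]
```

```bash
python3 -m creep '{"jaw":[1,1,1,1,1,1,1,1,1,1],"roll":[0,0,0,0,0,0,0,0,0,0],"translation":[[0.0005,0,0],[0.0005,0,0],[0,0,0],[0,0,0],[0,0,0],[0,0,0],[0,0,0],[0,0,0],[0,0,0],[0,0,0]]}' 60
python3 -c "
from h import *
for i in range(1): s=get_state(); print(s['contact_force'],s['moment'],s['tcp_pos'])"
```

```text
time_s: 12.45
tcp_pos: [0.4848, -0.1455, 0.1315]
eef_rot: [-15.3, 89.9, -4.9]
contact_force: [0.5, 2.3, 4.7]
gripper_width: 0.0218
[0.52941478 2.33649241 4.74682322] [ 0.47377168 -0.42412029  0.04720045] [ 0.48476841 -0.14553622  0.13149953]
```

```bash
python3 -m creep '{"jaw":[1,1,1,1,1,1,1,1,1,1],"roll":[0,0,0,0,0,0,0,0,0,0],"translation":[[0,0,0.003],[0,0,0.005],[0,0,0.005],[-0.0001,0,0.005],[-0.0001,0,0.005],[-0.0001,0,0.005],[-0.0001,0,0.005],[-0.0001,0,0.005],[0,0,0.005],[0,0,0.004]]}' 60
python3 -c "
from h import *
for i in range(1): s=get_state(); print(s['contact_force'],s['moment'],s['tcp_pos'],s['gripper_width'])
plan2((.548,-.134,.1312),10.4)
snap('side','s6'); crop('s6',80,170,190,310,6,'s6c')"
```

```text
time_s: 13.45
tcp_pos: [0.5286, -0.1377, 0.1315]
eef_rot: [-178.7, 89.8, -168.3]
contact_force: [-6.9, -1.0, 8.3]
gripper_width: 0.0218
[-6.93473323 -1.0124719   8.27101258] [-0.37822928  2.27959427 -0.02295786] [ 0.52855201 -0.13766419  0.13146151] 0.021838552476581577
tcp [ 0.5286 -0.1377  0.1315] zhead 10.4 tilt 0.24 roll -0.0 then trans [0.0002 0.0001 0.0198]
```

View pics/s6c.png

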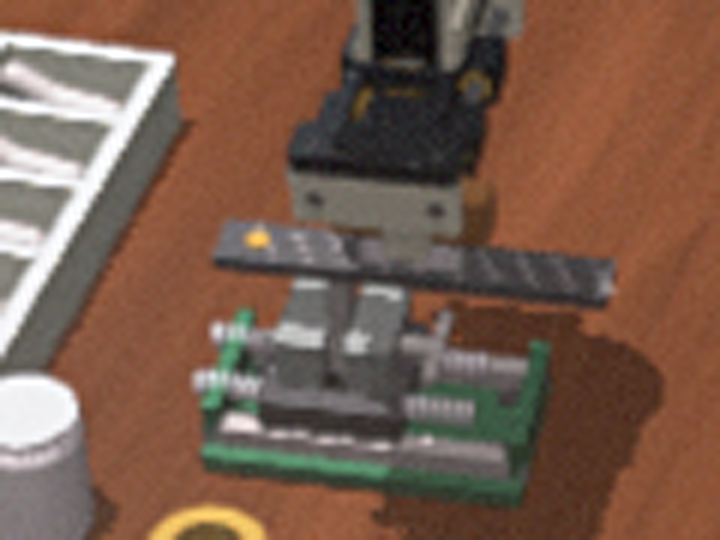

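```bash
python3 -m creep '{"jaw":[1,1,1,1,1,1,1,1,1,1],"roll":[0,0,0,0,0,0,0,0,0,0],"translation":[[-0.0003,0,0.004],[-0.0002,0,0.005],[-0.0002,0,0.005],[-0.0001,0,0.005],[0,0,0.005],[0,0,0.005],[0,0,0.005],[0,0,0.005],[0,0,0.005],[0,0,0.004]]}' 60
python3 -c "
from h import *
for i in range(1): s=get_state(); print(s['contact_force'],s['moment'],s['tcp_pos'],s['gripper_width'])
plan2((.548,-.134,.1312),10.4)
snap('side','s7'); crop('s7',80,170,190,310,6,'s7c')"
```

```text
time_s: 14.5
tcp_pos: [0.5755, -0.1289, 0.1317]
eef_rot: [178.5, 89.7, -171.2]
contact_force: [-4.9, -1.2, 6.1]
gripper_width: 0.0216
[-4.85160734 -1.24703268  6.06841196] [-0.45938269  2.31645608 -0.06466273] [ 0.57546435 -0.12894088  0.13173466] 0.02164582447882274
tcp [ 0.5755 -0.1289  0.1317] zhead 10.4 tilt 0.3 roll -0.0001 then trans [ 0.0007 -0.     -0.0279]
```

View pics/s7c.png

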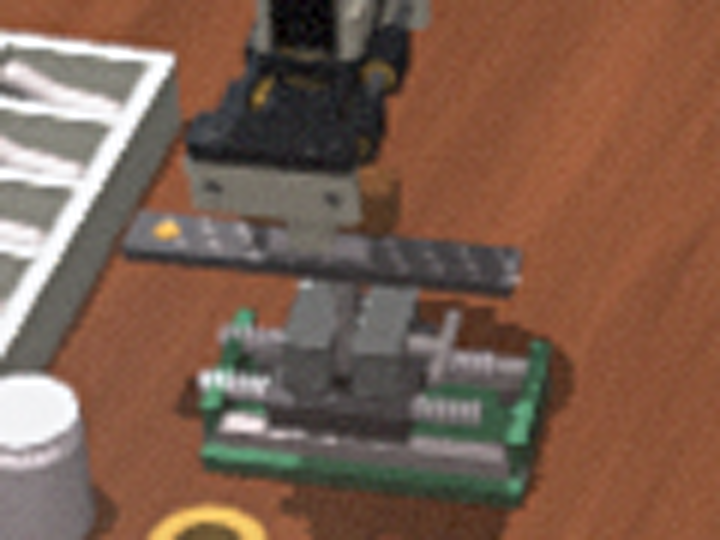

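```bash
python3 -m creep '{"jaw":[1,1,1,1,1,1,1,1,1,1],"roll":[0,0,0,0,0,0,0,0,0,0],"translation":[[0,0,0.004],[0,0,0.005],[0,0,0.005],[0,0,0.005],[0,0,0.005],[0,0,0.005],[0,0,0.005],[0,0,0.005],[0,0,0.004],[0,0,0.003]]}' 60
python3 -c "
from h import *
for i in range(1): s=get_state(); print(s['contact_force'],s['moment'],s['tcp_pos'],s['gripper_width'])
plan2((.548,-.134,.1312),10.4)
snap('side','s8'); crop('s8',80,170,190,310,6,'s8c')"
```

```text
time_s: 15.55
tcp_pos: [0.623, -0.12, 0.132]
eef_rot: [170.0, 90.0, -179.6]
contact_force: [-3.0, -1.3, 2.8]
gripper_width: 0.0216
[-2.96833456 -1.27384187  2.79842654] [-0.33478742  1.79105173  0.00376286] [ 0.62297627 -0.11997842  0.13201052] 0.0215739615527887
tcp [ 0.623 -0.12   0.132] zhead 10.41 tilt 0.05 roll 0.0002 then trans [ 0.0009 -0.0003 -0.0763]
```

View pics/s8c.png

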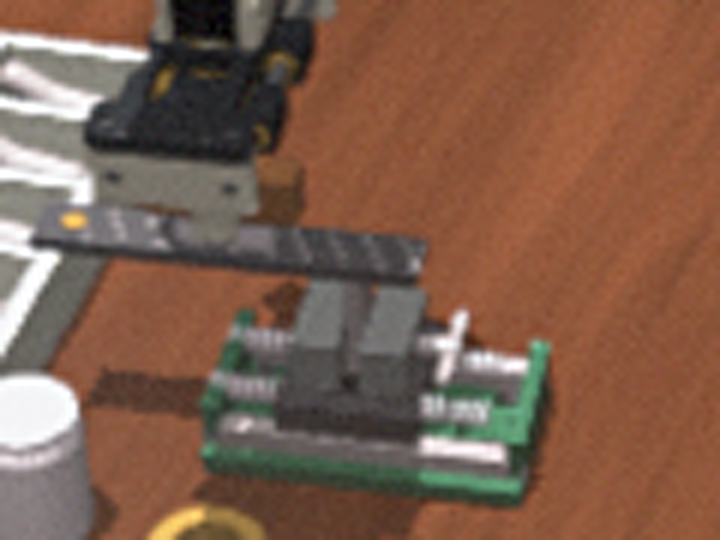

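```bash
python3 -m creep '{"jaw":[1,1,1,1,1,1,1,1,1,1],"roll":[0,0,0,0,0,0,0,0,0,0],"translation":[[-0.0003,0,0.001],[-0.0003,0,0.001],[-0.0003,0,0.001],[-0.0003,0,0.001],[-0.0005,0,0.001],[-0.001,0,0],[-0.003,0,0],[-0.005,0,0],[-0.005,0,0],[-0.005,0,0]]}' 60
python3 -c "
from h import *
for i in range(1): s=get_state(); print(s['contact_force'],s['moment'],s['tcp_pos'],s['gripper_width'])
plan2((.484,-.146,.150),10.4)
snap('side','s9'); crop('s9',80,170,170,290,6,'s9c')"
```

```text
time_s: 16.6
tcp_pos: [0.628, -0.1191, 0.1538]
eef_rot: [-7.4, 90.0, 3.0]
contact_force: [-0.1, 0.6, -4.1]
gripper_width: 0.0214
[-0.1005472   0.5961851  -4.05804584] [-0.03091515 -0.02536422 -0.02992491] [ 0.6280284  -0.11913194  0.15378879] 0.02139682109489752
tcp [ 0.628  -0.1191  0.1538] zhead 10.42 tilt 0.03 roll 0.0003 then trans [ 0.0037 -0.0004 -0.1465]
```

View pics/s9c.png

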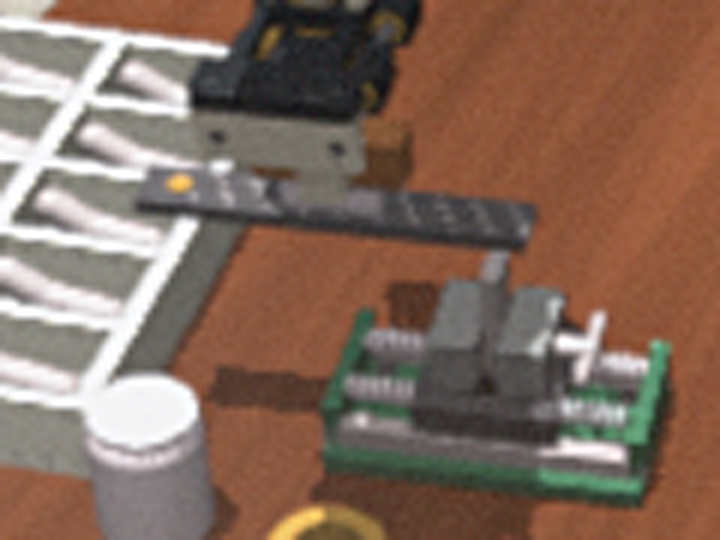

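```bash
python3 -m creep '{"jaw":[1,1,1,1,1,1,1,1,1,1],"roll":[0,0,0,0,0,0,0,0,0,0],"translation":[[0,0,-0.01],[0,0,-0.02],[0,0,-0.022],[0,0,-0.022],[0,0,-0.022],[0,0,-0.022],[0,0,-0.016],[0,0,-0.008],[0,0,-0.0035],[0.0,0,0]]}' 60
python3 -c "
from h import *
for i in range(1): s=get_state(); print(s['contact_force'],s['moment'],s['tcp_pos'],s['gripper_width'])
plan2((.484,-.146,.134),10.4)
snap('side','s10'); crop('s10',80,170,190,310,6,'s10c')
c=snap('wrist','w3'); crop('w3',0,384,0,512,1.5,'w3b')"
```

```text
time_s: 17.65
tcp_pos: [0.485, -0.1455, 0.1533]
eef_rot: [-12.7, 90.0, -2.3]
contact_force: [0.0, 0.1, -4.6]
gripper_width: 0.0215
[ 0.02256605  0.08621745 -4.55669796] [ 0.04331263 -0.08819678  0.0293152 ] [ 0.48502525 -0.14547471  0.15333019] 0.021548196834458466
tcp [ 0.485  -0.1455  0.1533] zhead 10.42 tilt 0.04 roll 0.0003 then trans [ 0.0193 -0.0003 -0.0011]
```

View pics/s10c.png

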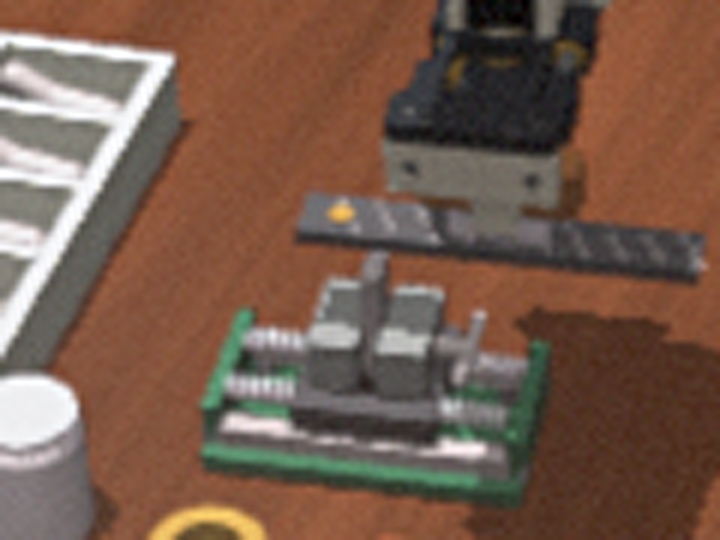

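View pics/w3b.png

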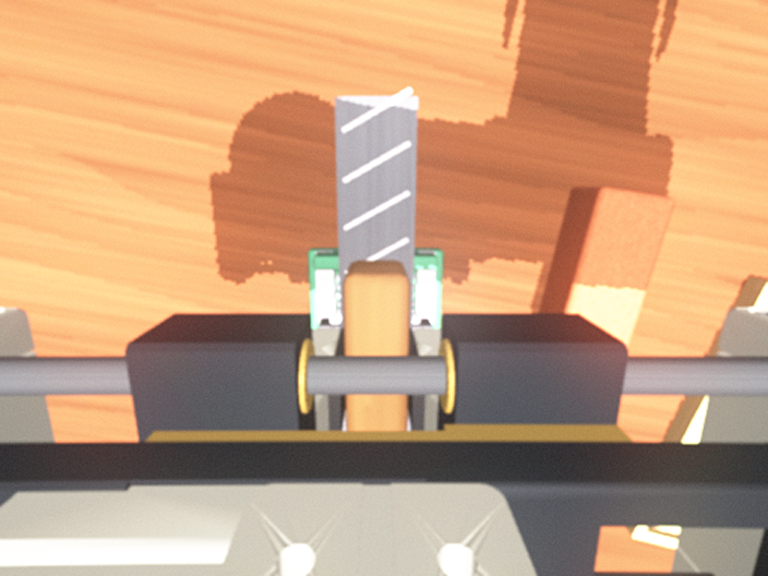

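```bash
python3 -m creep '{"jaw":[1,1,1,1,1,1,1,1,1,1],"roll":[0,0,0,0,0,0,0,0,0,0],"translation":[[0.003,0,-0.001],[0.004,0,0],[0.004,0,0],[0.003,0,0],[0.002,0,0],[0.0015,0,0],[0.001,0,0],[0.001,0,0],[0.0008,0,0],[0.0006,0,0]]}' 60
python3 -c "
from h import *
for i in range(1): s=get_state(); print(s['contact_force'],s['moment'],s['tcp_pos'],s['gripper_width'])"
```

```text
time_s: 18.75
tcp_pos: [0.4843, -0.1456, 0.1326]
eef_rot: [-14.7, 89.9, -4.2]
contact_force: [-1.2, 0.6, -0.6]
gripper_width: 0.0215
[-1.18197003  0.61828448 -0.55186699] [ 0.27782838 -0.0906674   0.01772861] [ 0.48425517 -0.14562765  0.13256404] 0.02149586485213597
```

```bash
python3 -m creep '{"jaw":[1,1,1,1,1,1,1,1,1,1],"roll":[0,0,0,0,0,0,0,0,0,0],"translation":[[0.0003,0,0.002],[0,0,0.005],[0,0,0.005],[0,0,0.005],[0,0,0.005],[0,0,0.005],[-0.0001,0,0.005],[0,0,0.005],[-0.0001,0,0.005],[0,0,0.004]]}' 60
python3 -c "
from h import *
for i in range(1): s=get_state(); print(s['contact_force'],s['moment'],s['tcp_pos'],s['gripper_width'])
plan2((.548,-.134,.1312),10.4)"
```

```text
time_s: 19.75
tcp_pos: [0.5294, -0.1372, 0.132]
eef_rot: [-162.8, 90.0, -152.4]
contact_force: [-4.7, -0.9, 4.9]
gripper_width: 0.0215
[-4.66566646 -0.90090545  4.93285339] [-0.24967516  1.46707059 -0.02029803] [ 0.52944281 -0.1372283   0.13204831] 0.021486926819410133
tcp [ 0.5294 -0.1372  0.132 ] zhead 10.42 tilt 0.01 roll 0.0004 then trans [ 0.0008 -0.0002  0.0188]
```

```bash
python3 -m creep '{"jaw":[1,1,1,1,1,1,1,1,1,1],"roll":[0,0,0,0,0,0,0,0,0,0],"translation":[[-0.0001,0,0.004],[-0.0001,0,0.005],[0,0,0.005],[0,0,0.005],[0,0,0.005],[0,0,0.005],[0,0,0.005],[0,0,0.005],[0,0,0.005],[0,0,0.004]]}' 60
python3 -c "
from h import *
for i in range(1): s=get_state(); print(s['contact_force'],s['moment'],s['tcp_pos'],s['gripper_width'])
plan2((.548,-.134,.1312),10.4)"
```

```text
time_s: 20.75
tcp_pos: [0.5766, -0.1285, 0.1322]
eef_rot: [-176.6, 90.0, -166.2]
contact_force: [-3.4, -0.2, 3.8]
gripper_width: 0.0216
[-3.36792726 -0.15116489  3.80865608] [-0.26674989  1.61591376  0.03614802] [ 0.57659669 -0.12853621  0.13217612] 0.021593761551015406
tcp [ 0.5766 -0.1285  0.1322] zhead 10.42 tilt 0.01 roll 0.0004 then trans [ 0.001  -0.0002 -0.0291]
```

```bash
python3 -m creep '{"jaw":[1,1,1,1,1,1,1,1,1,1],"roll":[0,0,0,0,0,0,0,0,0,0],"translation":[[0.0001,0,0.004],[0,0,0.005],[0.0001,0,0.005],[0,0,0.005],[0.0001,0,0.005],[0,0,0.005],[0.0001,0,0.005],[0,0,0.005],[0,0,0.004],[0,0,0.003]]}' 60
python3 -c "
from h import *
for i in range(1): s=get_state(); print(s['contact_force'],s['moment'],s['tcp_pos'],s['gripper_width'])
plan2((.548,-.134,.1312),10.4)"
```

```text
time_s: 21.75
tcp_pos: [0.6218, -0.1202, 0.1318]
eef_rot: [-178.9, 90.0, -168.5]
contact_force: [-3.4, -0.8, 3.8]
gripper_width: 0.0216
[-3.36315842 -0.82486563  3.76820269] [-0.36087736  2.21877859 -0.0359954 ] [ 0.62176771 -0.12024019  0.13175726] 0.021643918533118017
tcp [ 0.6218 -0.1202  0.1318] zhead 10.42 tilt 0.01 roll 0.0003 then trans [ 0.0006 -0.0002 -0.075 ]
```

Second stroke is done, with about 7.8 N and the slide about 8.5 mm forward. Now lift and return.

```bash
python3 -m creep '{"jaw":[1,1,1,1,1,1,1,1,1,1],"roll":[0,0,0,0,0,0,0,0,0,0],"translation":[[-0.0003,0,0.001],[-0.0003,0,0.001],[-0.0003,0,0.001],[-0.0003,0,0.001],[-0.0005,0,0.001],[-0.001,0,0],[-0.003,0,0],[-0.005,0,0],[-0.005,0,0],[-0.005,0,0]]}' 60
python3 -m creep '{"jaw":[1,1,1,1,1,1,1,1,1,1],"roll":[0,0,0,0,0,0,0,0,0,0],"translation":[[0,0,-0.01],[0,0,-0.02],[0,0,-0.022],[0,0,-0.022],[0,0,-0.022],[0,0,-0.022],[0,0,-0.016],[0,0,-0.008],[0,0,-0.0035],[0.0,0,0]]}' 60
python3 -c "
from h import *
for i in range(1): s=get_state(); print(s['contact_force'],s['moment'],s['tcp_pos'],s['gripper_width'])
plan2((.484,-.146,.1325),10.4)
snap('side','s11'); crop('s11',80,170,190,310,6,'s11c')"
```

```text
time_s: 22.75
tcp_pos: [0.6266, -0.1194, 0.1532]
eef_rot: [-4.8, 90.0, 5.6]
contact_force: [-0.5, 0.3, -4.2]
gripper_width: 0.0216
time_s: 23.75
tcp_pos: [0.4835, -0.1457, 0.1529]
eef_rot: [-10.4, 90.0, 0.0]
contact_force: [0.6, -1.1, -2.6]
gripper_width: 0.0219
[ 0.55875561 -1.12412349 -2.59137878] [-0.0285105  -0.06046252  0.03353708] [ 0.48354951 -0.14573086  0.15285046] 0.02188000165180446
tcp [ 0.4835 -0.1457  0.1529] zhead 10.42 tilt 0.04 roll 0.0003 then trans [ 0.0204 -0.0003  0.0004]
```

View pics/s11c.png

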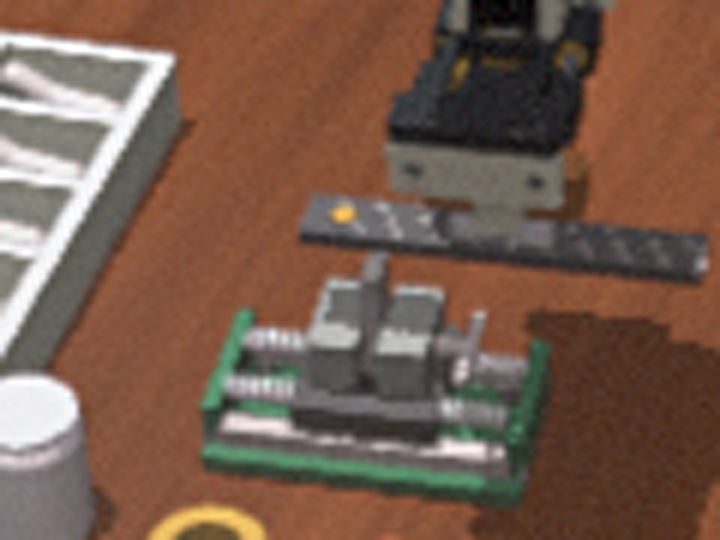

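```bash
python3 -m creep '{"jaw":[1,1,1,1,1,1,1,1,1,1],"roll":[0,0,0,0,0,0,0,0,0,0],"translation":[[0.003,0,0],[0.004,0,0],[0.004,0,0],[0.003,0,0],[0.002,0,0],[0.0015,0,0],[0.001,0,0],[0.001,0,0],[0.0006,0,0],[0.0003,0,0]]}' 60
python3 -c "
from h import *
for i in range(1): s=get_state(); print(s['contact_force'],s['moment'],s['tcp_pos'],s['gripper_width'])"
```

```text
time_s: 24.8
tcp_pos: [0.4838, -0.1457, 0.1326]
eef_rot: [-13.3, 89.9, -2.9]
contact_force: [0.3, 0.9, -0.6]
gripper_width: 0.0217
[ 0.28552385  0.85654586 -0.55096149] [ 0.23917726 -0.06485226  0.04087069] [ 0.48377128 -0.14569969  0.13259412] 0.02166272167409355
```

Same as before the second stroke, so I'll run the same stroke.

```bash
python3 -m creep '{"jaw":[1,1,1,1,1,1,1,1,1,1],"roll":[0,0,0,0,0,0,0,0,0,0],"translation":[[0.0003,0,0.002],[0,0,0.005],[0,0,0.005],[0,0,0.005],[0,0,0.005],[0,0,0.005],[-0.0001,0,0.005],[0,0,0.005],[-0.0001,0,0.005],[0,0,0.004]]}' 60
python3 -c "
from h import *
for i in range(1): s=get_state(); print(s['contact_force'],s['moment'],s['tcp_pos'],s['gripper_width'])"
```

```text
time_s: 25.8
tcp_pos: [0.529, -0.1373, 0.132]
eef_rot: [-160.8, 90.0, -150.3]
contact_force: [-4.1, -0.9, 4.2]
gripper_width: 0.0218
[-4.08060059 -0.88765101  4.16516928] [-0.26337798  1.46267932  0.07313127] [ 0.52895149 -0.13732242  0.13203001] 0.021831805017228992
```

```bash
python3 -m creep '{"jaw":[1,1,1,1,1,1,1,1,1,1],"roll":[0,0,0,0,0,0,0,0,0,0],"translation":[[-0.0001,0,0.004],[-0.0001,0,0.005],[0,0,0.005],[0,0,0.005],[0,0,0.005],[0,0,0.005],[0,0,0.005],[0,0,0.005],[0,0,0.005],[0,0,0.004]]}' 60
python3 -c "
from h import *
for i in range(1): s=get_state(); print(s['contact_force'],s['moment'],s['tcp_pos'],s['gripper_width'])"
```

```text
time_s: 26.8
tcp_pos: [0.5761, -0.1286, 0.1322]
eef_rot: [-174.4, 90.0, -164.0]
contact_force: [-2.7, -1.3, 3.4]
gripper_width: 0.0219
[-2.65373869 -1.27649845  3.42383513] [-0.30987424  1.66657216 -0.01813263] [ 0.57611736 -0.12864784  0.13221503] 0.0218754720969453
```

```bash
python3 -m creep '{"jaw":[1,1,1,1,1,1,1,1,1,1],"roll":[0,0,0,0,0,0,0,0,0,0],"translation":[[0.0001,0,0.004],[0,0,0.005],[0.0001,0,0.005],[0,0,0.005],[0.0001,0,0.005],[0,0,0.005],[0.0001,0,0.005],[0,0,0.005],[0,0,0.004],[0,0,0.003]]}' 60
python3 -c "
from h import *
for i in range(1): s=get_state(); print(s['contact_force'],s['moment'],s['tcp_pos'],s['gripper_width'])
plan2((.548,-.134,.1312),10.4)
snap('side','s12'); crop('s12',80,170,170,290,6,'s12c')"
```

```text
time_s: 27.8
tcp_pos: [0.6213, -0.1203, 0.1318]
eef_rot: [173.7, 90.0, -175.9]
contact_force: [-4.5, -1.6, 3.6]
gripper_width: 0.0217
[-4.51809053 -1.63285806  3.58454077] [-0.38798333  2.17142715 -0.01054392] [ 0.62128405 -0.12031955  0.13177888] 0.021738547494672588
tcp [ 0.6213 -0.1203  0.1318] zhead 10.42 tilt 0.01 roll 0.0003 then trans [ 0.0006 -0.0002 -0.0745]
```

View pics/s12c.png

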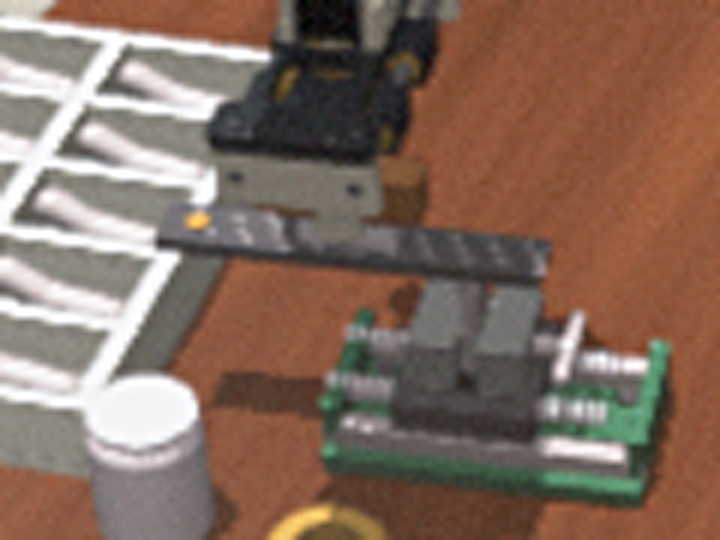

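Third stroke is done, and the picture shows the slide still forward. Now lift gently, then go high.

```bash
python3 -m creep '{"jaw":[1,1,1,1,1,1,1,1,1,1],"roll":[0,0,0,0,0,0,0,0,0,0],"translation":[[-0.0003,0,0.001],[-0.0003,0,0.001],[-0.0003,0,0.001],[-0.0003,0,0.001],[-0.0005,0,0.001],[-0.001,0,0],[-0.003,0,0],[-0.008,0,0],[-0.015,0,0],[-0.02,0,0]]}' 60
python3 -m creep '{"jaw":[1,1,1,1,1,1,1,1,1,1],"roll":[0.14,0.14,0,0,0,0,0,0,0,0],"translation":[[-0.02,0,0],[-0.018,0,0],[0,0,0],[0,0,0],[0,0,0],[0,0,0],[0,0,0],[0,0,0],[0,0,0],[0,0,0]]}' 60
python3 -c "
from h import *
plan2((.5592,.1532,.2),-5.62)"
```

```text
time_s: 28.85
tcp_pos: [0.6255, -0.1194, 0.1807]
eef_rot: [164.9, 89.9, 175.3]
contact_force: [0.3, -0.1, -3.6]
gripper_width: 0.0215
time_s: 29.85
tcp_pos: [0.6259, -0.1195, 0.2184]
eef_rot: [-168.7, 90.0, -174.3]
contact_force: [0.7, 0.1, -4.8]
gripper_width: 0.0216
tcp [ 0.6259 -0.1195  0.2184] zhead -5.62 tilt 0.01 roll 0.0001 then trans [ 0.0185  0.2649 -0.0931]
```

```bash
python3 -m creep '{"jaw":[1,1,1,1,1,1,1,1,1,1],"roll":[0,0,0,0,0,0,0,0,0,0],"translation":[[0,0.02,-0.007],[0,0.036,-0.0126],[0,0.036,-0.0126],[0,0.036,-0.0126],[0,0.036,-0.0126],[0,0.036,-0.0126],[0,0.033,-0.0126],[0,0.02,-0.007],[0,0.009,-0.003],[0,0.003,-0.001]]}' 60
python3 -m creep '{"jaw":[1,1,1,1,1,1,1,1,1,1],"roll":[0,0,0,0,0,0,0,0,0,0],"translation":[[0.02,0,0],[0.03,0,0],[0.03,0,0],[0.03,0,0],[0.02,0,0],[0.01,0,0],[0,0,0],[0,0,0],[0,0,0],[0,0,0]]}' 60
python3 -c "
from h import *
plan2((.5592,.1532,.0305),-5.62)
snap('side','s13'); crop('s13',150,250,140,280,5.5,'s13c')
snap('scene','s14'); crop('s14',180,300,240,340,5,'s14c')"
```

```text
time_s: 30.85
tcp_pos: [0.5586, 0.1543, 0.2187]
eef_rot: [30.6, 90.0, 25.1]
contact_force: [0.5, -0.9, -4.4]
gripper_width: 0.0219
time_s: 31.85
tcp_pos: [0.5594, 0.1538, 0.0798]
eef_rot: [36.1, 89.9, 30.5]
contact_force: [0.2, 0.5, -3.5]
gripper_width: 0.022
tcp [0.5594 0.1538 0.0798] zhead -5.62 tilt 0.12 roll 0.0001 then trans [ 0.0493 -0.0006 -0.0002]
```

View pics/s13c.png

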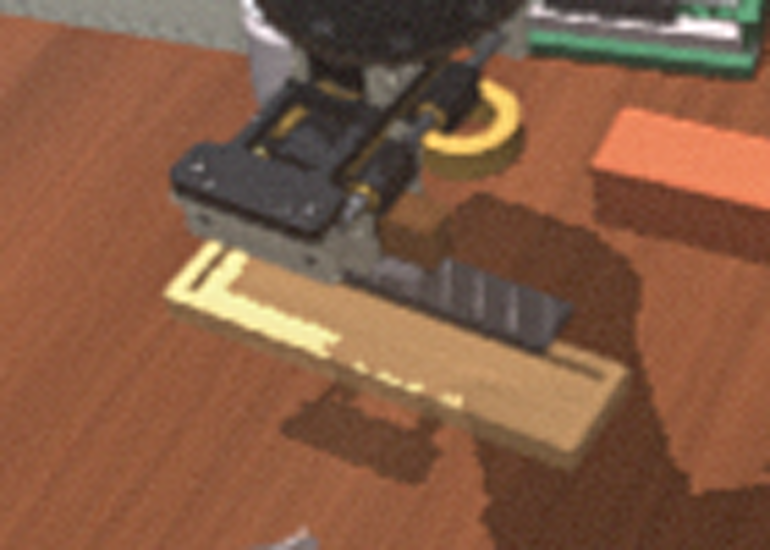

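View pics/s14c.png

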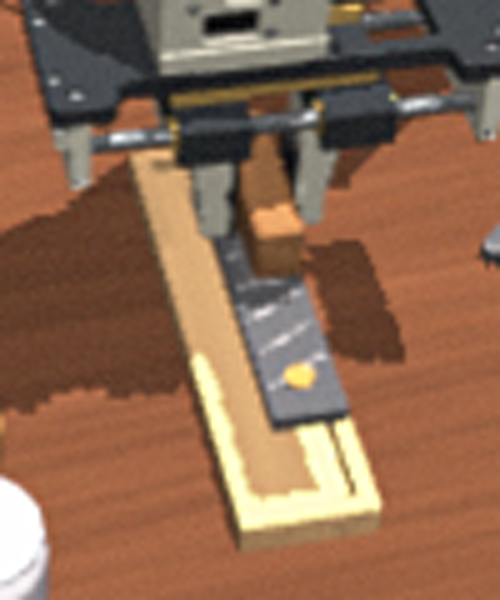

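```bash
python3 -m creep '{"jaw":[1,1,1,1,1,1,1,1,1,1],"roll":[0,0,0,0,0,0,0,0,0,0],"translation":[[0.008,-0.0006,0],[0.01,0,0],[0.01,0,0],[0.008,0,0],[0.005,0,0],[0.003,0,0],[0.002,0,0],[0.001,0,0],[0.0005,0,0],[0,0,0]]}' 60
python3 -c "
from h import *
print(get_state()['contact_force'])
plan2((.5592,.1532,.0305),-5.62)
snap('side','s15'); crop('s15',150,250,140,280,5.5,'s15c')
snap('scene','s16'); crop('s16',200,300,255,325,6,'s16c')"
```

```text
time_s: 32.95
tcp_pos: [0.5588, 0.1529, 0.0313]
eef_rot: [39.2, 90.0, 33.5]
contact_force: [-0.6, -0.2, -4.9]
gripper_width: 0.0214
[-0.57779243 -0.19941222 -4.87045673]
tcp [0.5588 0.1529 0.0313] zhead -5.63 tilt 0.02 roll -0.0001 then trans [0.0008 0.0004 0.0004]
```

View pics/s15c.png

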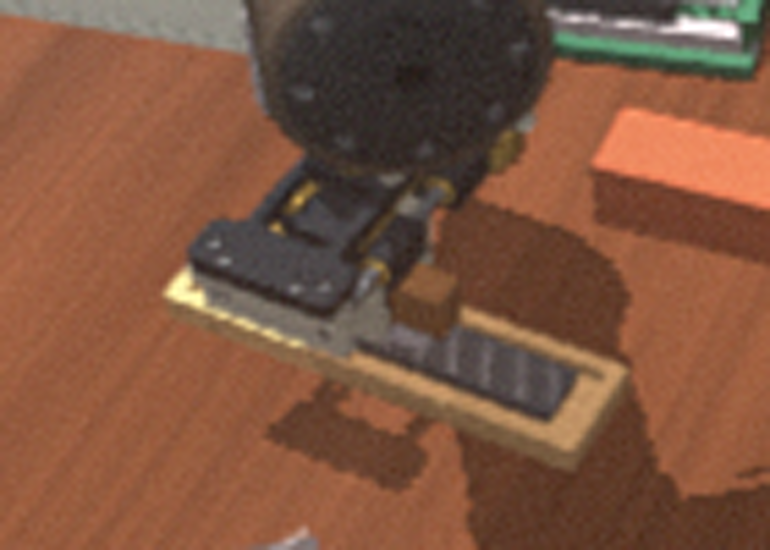

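View pics/s16c.png

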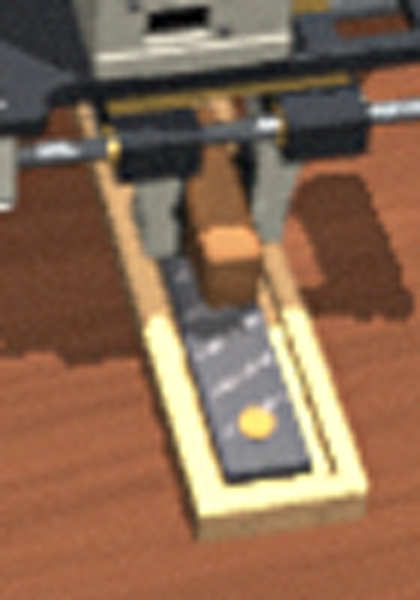

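```bash
python3 -m creep '{"jaw":[1,1,1,1,0.5,0,-0.5,-1,-1,-1],"roll":[0,0,0,0,0,0,0,0,0,0],"translation":[[0.0004,0,0],[0.0004,0,0],[0,0,0],[0,0,0],[0,0,0],[0,0,0],[0,0,0],[0,0,0],[0,0,0],[0,0,0]]}' 20
python3 -m creep '{"jaw":[-1,-1,-1,-1,-1,-1,-1,-1,-1,-1],"roll":[0,0,0,0,0,0,0,0,0,0],"translation":[[0,0,0],[-0.005,0,0],[-0.02,0,0],[-0.03,0,0],[-0.04,0,0],[-0.04,0,0],[-0.04,0,0],[-0.02,0,0],[0,0,0],[0,0,0]]}' 
python3 -c "
from h import *
print(get_state()['contact_force'])
snap('side','s17'); crop('s17',110,250,140,290,5,'s17c')
snap('scene','s18'); crop('s18',200,300,255,325,6,'s18c')
snap('wrist','w4'); crop('w4',0,384,0,512,1.5,'w4b')"
```

```text
time_s: 34.05
tcp_pos: [0.5588, 0.1529, 0.0303]
eef_rot: [35.4, 90.0, 29.8]
contact_force: [0.1, 0.2, -0.6]
gripper_width: 0.0566
time_s: 35.05
tcp_pos: [0.5585, 0.1529, 0.2257]
eef_rot: [58.1, 89.9, 52.4]
contact_force: [0.3, 0.2, -0.1]
gripper_width: 0.0876
[ 0.29003714  0.17747175 -0.05492522]
```

View pics/s17c.png

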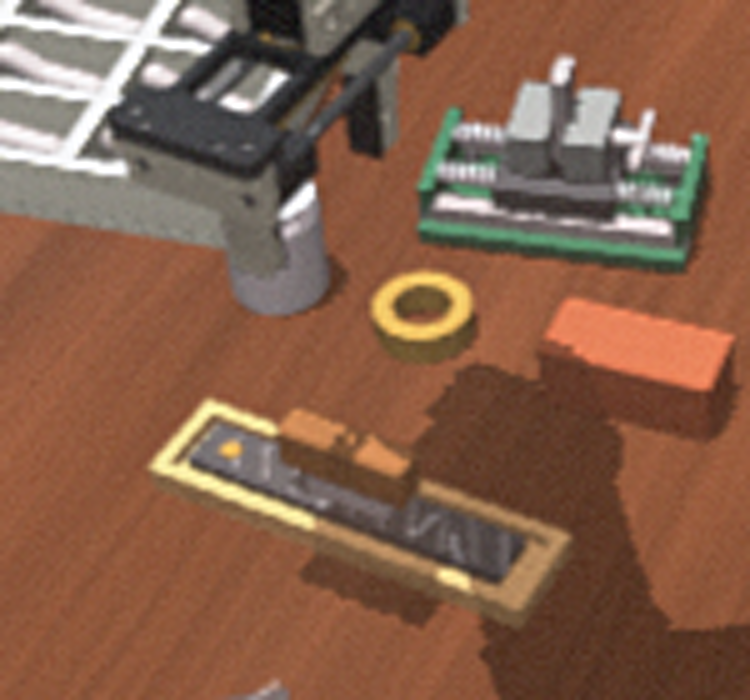

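View pics/s18c.png

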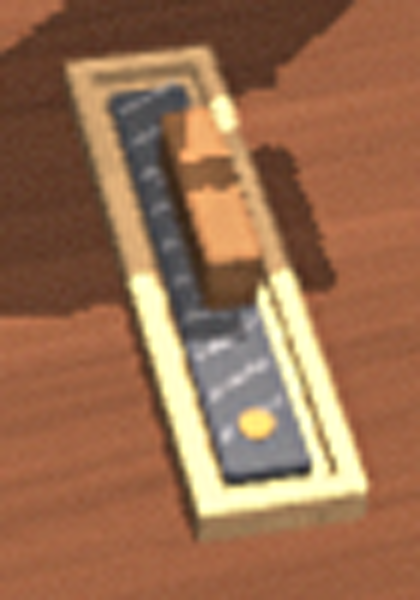

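View pics/w4b.png

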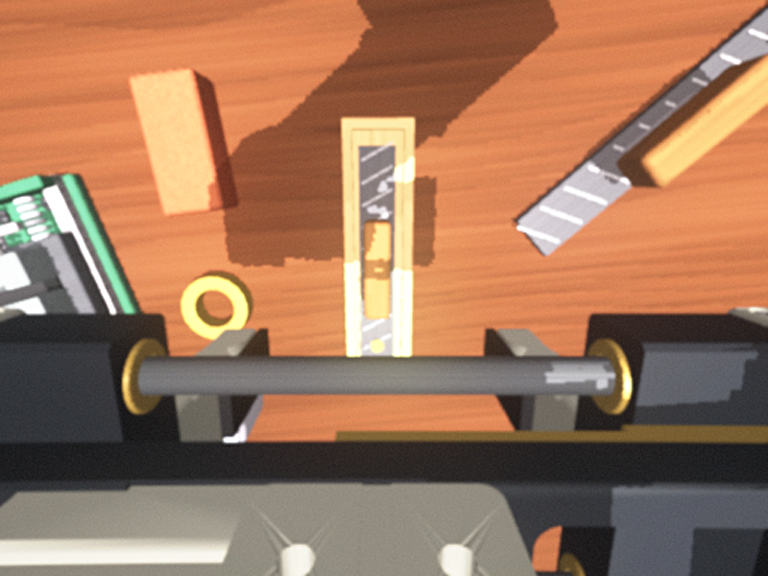

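The file lies flat in its cradle. Its rivet is at (257,424) in the enlarged scene crop, against (257,425) at the start. The slide is at rest, the bystanders haven't moved and the gripper is clear.

```bash
python3 -c "
from h import *
print(close_job(),get_state()['time_s'])"
```

```text
the job is handed in; nothing more can be done
the job is handed in; nothing more can be done
```

I took the file by its grip, filed the bar end with three level forward strokes, laid the file back in its cradle and let go. The job was handed in at about 35 s of the 72 s; no verdict is reported.

- **Finding the bar:** its real end was about 6 mm below nominal. I found it by touch, close to what the pictures had suggested.
- **Strokes:** each ran from about 65 mm short of the bar to about 65 mm past it. The forces below are only what the sensor showed about once a second, so a short peak in between would not show:

| Stroke | Pressing force | Slide forward (from the push force) |
|---|---|---|
| 1 | 7–12 N | 7–17 mm |
| 2 | about 8–9 N | 8–12 mm |
| 3 | about 7.5–8 N | 7–11 mm |

- **Highest force:** the combined push and press peaked at about 14 N early in stroke 1, against the 18 N limit. That is above the 5–12 N wanted, so I eased off from there.
- **Returns:** I lifted the file about 20 mm clear each time. Pictures after strokes 1 and 2, and the final one, show the slide back at rest.
- **Last checks:** the file lies flat in the cradle, with its rivet within about a pixel of where it started. The tin, collar and brick look unmoved. The gripper is open about 20 cm above the cradle with the contact force near zero. No check failed or disagreed.

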